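Lock the stop collar of a florist's reel stand onto its shaft flat

TASK

The brass stop collar on the reel stand is loose. Turn the collar round the shaft until its red wing screw squarely faces the flat milled along the shaft, then turn the wing screw clockwise until it is fully home and tight on that flat, not on the round of the shaft. Let go of it, and leave the mug, the potted succulent and the brass weight where they are.

Things in the scene. Friction and masses are not known exactly. Their poses are not given: they have to be found in the camera images.
- shaft_axis (a point): Point on the axis of the horizontal shaft of a fixed reel stand, at the collar's middle, 115 mm above the table. y axis along the shaft, z up, -x to the robot's side. On each side an empty wooden reel, 174 mm across, fills 90 to 150 mm from this point along the shaft; uprights 60 mm wide, 136 mm high stand at 187 mm; the base is 150 x 410 mm.
- shaft_end (a point): Shaft axis at its bare end, 212 mm to -y of shaft_axis (axes as there, fixed). Dark steel shaft, 24 mm thick, braked. Its flat, a pale strip 17 mm wide along its whole length, lies 8.5 mm from the axis. It faces up but leans by up to 0.25 rad to the robot's side or 0.35 rad to the far side: no reading tells this; see the strip or feel with the screw.
- collar (a joint): Angle (rad) of the brass collar, 44 mm across, 18 mm wide: 0 with the screw pointing straight up, positive leaning to the robot's side (-x of shaft_axis). Starts at -0.78 to -0.62, range -1 to 1. It stays where left; friction about 0.08 N m, 1.5 N at the wing. Gripped by the wing, collar and screw swing in an arc round shaft_axis, the tool tilting along.
- wing_screw (a joint): Turn of the screw (rad), clockwise seen from its head is positive; drives a pin inward 2 mm per rad. Starts 0 to 0.25; limits -0.1, 2.8. Friction 0.1 N m; does not run back. It stops at 0.7 on the round of the shaft, at 2.45 mid-flat; with the collar 0.1, 0.2, 0.3, 0.5 rad off the flat at about 2.3, 2.05, 1.8, 1.05; a firm turn adds some 0.1, then springs back.
- wing_mid (a point): Middle of the screw's red wing, to grip: a bar 9 mm thick (x axis), 34 mm wide (y), 24 mm tall (z, outward along the screw). Always 58 mm from the shaft axis: the wing turns but does not move in; it ends 8 mm farther out and 16 mm farther in. At wing_screw = 0 its width lies along the shaft. The collar's boss ends 30 mm from the shaft axis.
- pin: The screw's 6 mm square steel pin, unseen in the collar, that presses on the shaft when tight. Do not use its pose (not to scale). With the screw part-way in over the flat, the collar rocks freely only until the pin meets the flat, equally far either side of square; there it resists firmly. A firm turn of the screw tends to pull a slightly off collar square.
- mug_mid (a point): White mug, 80 mm across, 90 mm high; point at half height. Leave alone.
- pot_mid (a point): Succulent in a terracotta bowl, 90 mm across, about 55 mm high; point 20 mm above the table. Leave alone.
- weight_mid (a point): Round brass weight, 60 mm across and 60 mm high; point at half height. Leave alone.

How it is judged (in metres and radians):
At the end, for the whole second after the job is handed in: The screw is in by more than 2.3 rad (possible only within about 0.1 rad of square to the flat) and its pin still presses on the shaft with more than 4 N; the collar is at rest (value of joint wing_screw above 2.3 rad and contact force between pin and anything else above 4 N and velocity of joint collar between -0.05 and 0.05 rad/s); the robot touches nothing.
It fails at once if the mug is moved by more than 20 mm (distance of mug_mid from where it was at the start of the episode above 0.02 m).
It fails at once if the potted succulent is moved by more than 20 mm (distance of pot_mid from where it was at the start of the episode above 0.02 m).
It fails at once if the brass weight is moved by more than 20 mm (distance of weight_mid from where it was at the start of the episode above 0.02 m).
It also fails if it takes over 72 s, if anything falls off the work surface, if the arm or the gripper's body presses on something with over 40 N, if the wrist force passes 120 N, or if a joint passes its speed limit or range.

ROBOT

A 6-joint arm with a two-finger parallel gripper is mounted at the origin on the work surface. World frame = base frame: x ahead of the robot, y to its left, z up, the work surface at z = 0. Lengths are in m, angles in degrees, forces in N, time in s.
With the tool pointing down it reaches from about 0.375 to 0.9 m from the base axis. Payload 3.1 kg.
Tool frame: the origin (TCP) lies between the finger pads; the fingertips stand 19 mm ahead of it and the grasp point (between the pads) is the TCP; z points along the fingers, y is the direction in which the jaws open and shut (so a half turn about z gives the same grasp; the last joint's range is limited). The gripper opens to 85 mm and grips with 20 to 120 N. Pads are 22 mm wide; open, the fingers measure 114 mm over their backs; the gripper's body (76 mm by 85 mm) begins 54 mm behind the grasp point. The pads swing forward as they close: fully open they stand 13 mm farther back than shut.
Start: joints at [64.773, 30.224, 82.088, -0, 67.689, -10.227], TCP at [0.162, 0.604, 0.25] pointing down, gripper open.
Joint ranges: [-176.69, 176.69], [-43.24, 126.21], [12.49, 139.97], [-82, 262], [0, 151.66], [-163.58, 163.58]. Speed limits (degrees/s): [159.86, 159.86, 180, 180, 180, 180].

INTERFACE

Orientations are given as [roll, pitch, yaw] about the fixed x, y, z axes, in that order (R = Rz(yaw) Ry(pitch) Rx(roll)).
In Python, from cell import observe, camera, close_job gives the robot as it stands. The module is installed in compiled form; this text tells all that it offers.
- The arm moves only by the tool play_rows, never from a script. Its argument "motion" is a list that holds one entry, the list of rows, each a list of 5 numbers: the shift along the tool's x, y, z each as a share of 100 mm, from -1 to 1, then the turn about the tool's z as a share of 90 degrees, from -1 to 1, then the finger opening in mm, from 0 to 85.4. In form: [[[dx, dy, dz, turn, jaw], ...]]. A call has 1 to 12 rows; each row is the pose to reach, as a shift and turn from the pose commanded when the call began, along the tool's axes at that moment; what a row does not reach only later rows make up. A row lasts 1/8 s, in which the tool goes at most 62.5 mm and 10.7 degrees, less where a joint would pass 70% of its speed; a pose out of reach is approached as far as the arm can. A call with a number of a shift or a turn outside -1 to 1 is refused whole. A call with a gripper value outside its range is refused whole. The fingers move at their own pace and stop on an object; "newtons" is the grip in N (left out, the last holds). Time passes only in rows, so rows that repeat a pose let the fingers close. It gives the time, the measured TCP pose, the force and the opening at its end, in the units of the state.
- observe(): the state, without advancing time (a new reading comes with each control period).
- camera(name): name is "scene" or "top" or "wrist"; returns a dict with "color" (400x640x3 uint8, blue, green, red), "mtx" (3x3 intrinsics, pixels), "dist_coeffs" ([k1, k2, p1, p2, k3] as OpenCV has them; the pictures are not rectified), "pose" (4x4, takes a point from camera to world coordinates). Camera axes: x right, y up, looking along -z (the intrinsics and any distortion apply to the point x, -y, -z); pixel columns grow to the right and rows downward; lengths in m; the calibration is good to about 2 mm. A picture is of the moment at which its call begins. There is no depth.
- close_job(): hands the job in, once; it reports no verdict.
The state is a dict: "clock": time; "qpos": joint angles; "joint_velocities": joint speeds; "joint_efforts": joint torques, N m; "position": TCP position; "eef_rot": TCP orientation; "wrist_force": force on the tool from outside, world axes, zero at the start; "ft_torque": the same for the moment, N m; "gripper_width": finger opening in m.
Only numpy, scipy, OpenCV 4.12 (cv2) and the standard library are available. Lean on these libraries where they do the work, as an engineer would, in place of code of your own. Each camera call takes 0.05 s, during which the arm holds its last target.

## Working session

There is one attempt and no reset: what is moved stays moved. The work goes in short steps, Python scripts to look and compute and a tool call to move; the robot and the scene stay as the last step left them, time stands still between calls to the robot, and variables do not carry over. Pictures are saved under pics/ and viewed, and the job is handed in when it is done.

Besides the shell and the picture viewer there is one more tool, called after "Emit:" as name([rows], argument=value, ...), one row to a line, values as JSON. play_rows: Moves the arm, as the interface text tells. Shift numbers are shares of 100 mm and turn numbers shares of 90 degrees, none past 1 either way. Its arguments: {"type":"object","properties":{"motion":{"type":"array","items":{"type":"array","items":{"type":"array","items":{"type":"number"}}}},"newtons":{"type":"number"}},"required":["motion"]}

```bash
mkdir -p pics; python3 - <<'E'
from cell import observe,camera
import cv2,numpy as np
np.set_printoptions(precision=4,suppress=True)
for n in("scene","top","wrist"):
    c=camera(n);cv2.imwrite(f"pics/{n}0.png",c["color"]);print(n,c["mtx"],c["dist_coeffs"],c["pose"])
print(observe())
E
```

```text
scene [[511.5848   0.     309.7143]
 [  0.     511.5848 203.3738]
 [  0.       0.       1.    ]] [0.0336 0.     0.     0.     0.    ] [[-0.7737 -0.4865  0.4059  1.0543]
 [ 0.6333 -0.5748  0.5182  0.6761]
 [-0.0188  0.658   0.7528  1.0872]
 [ 0.      0.      0.      1.    ]]
top [[422.4522   0.     320.2012]
 [  0.     422.4522 206.2551]
 [  0.       0.       1.    ]] [-0.0698  0.      0.      0.      0.    ] [[ 0.0122  0.9951 -0.0986  0.4372]
 [-0.9998  0.0104 -0.0186 -0.0004]
 [-0.0174  0.0988  0.995   1.1418]
 [ 0.      0.      0.      1.    ]]
wrist [[286.7655   0.     321.39  ]
 [  0.     286.7655 195.34  ]
 [  0.       0.       1.    ]] [-0.0458  0.      0.      0.      0.    ] [[ 0.258  -0.926  -0.2757  0.0913]
 [ 0.9662  0.2468  0.0751  0.6225]
 [-0.0015 -0.2857  0.9583  0.3728]
 [ 0.      0.      0.      1.    ]]
{'clock': 0.15, 'qpos': array([ 64.7742,  30.2682,  82.1416,  -0.0017,  67.69  , -10.2274]), 'joint_velocities': array([-0.0606, -0.1876, -0.2054, -0.0318,  0.0904, -0.0379]), 'joint_efforts': array([  0.001 , -44.2745, -17.8277,  -0.0002,   0.0056,   0.    ]), 'position': array([0.1615, 0.6032, 0.2495]), 'eef_rot': array([-179.9015,   -0.0161,  165.0022]), 'wrist_force': array([-0.0044,  0.8362,  0.6585]), 'ft_torque': array([-0.0291,  0.0326, -0.0123]), 'gripper_width': 0.08518590862997559}
```

View pics/scene0.png

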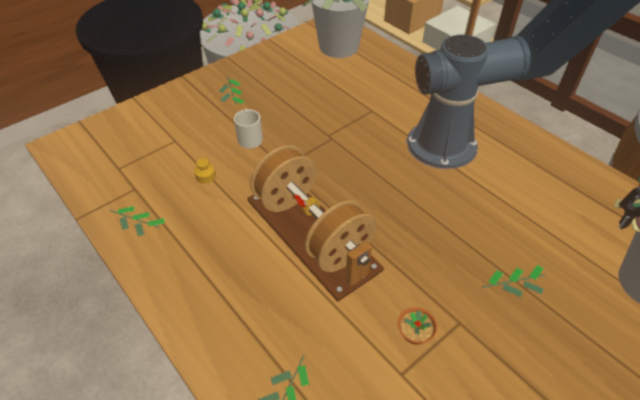

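View pics/top0.png

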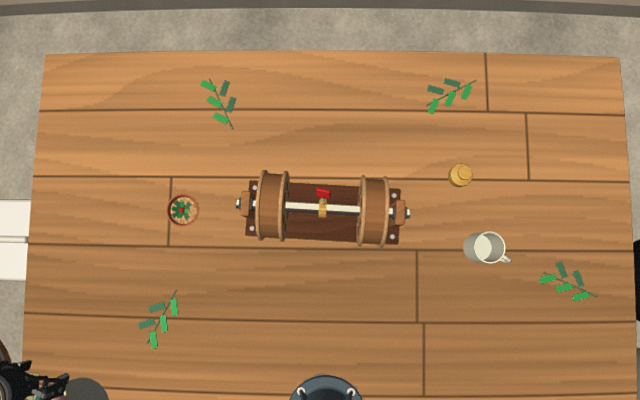

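View pics/wrist0.png

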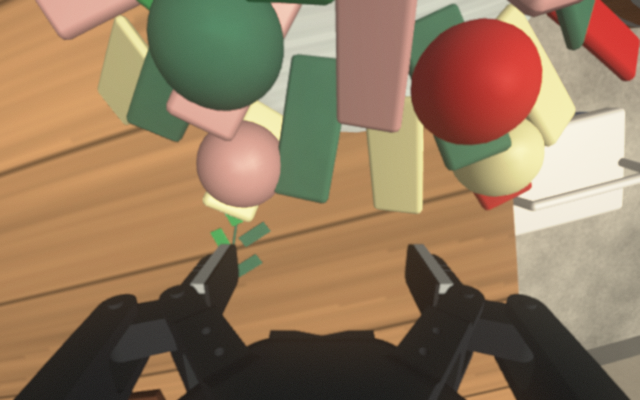

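```bash
python3 - <<'E'
import cv2
a=cv2.imread("pics/top0.png")[160:255,225:420];cv2.imwrite("pics/topz.png",cv2.resize(a,None,fx=4,fy=4,interpolation=cv2.INTER_CUBIC))
a=cv2.imread("pics/scene0.png")[140:300,240:390];cv2.imwrite("pics/scz.png",cv2.resize(a,None,fx=3.7,fy=3.7,interpolation=cv2.INTER_CUBIC))
E
```

```text
(no output)
```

View pics/topz.png

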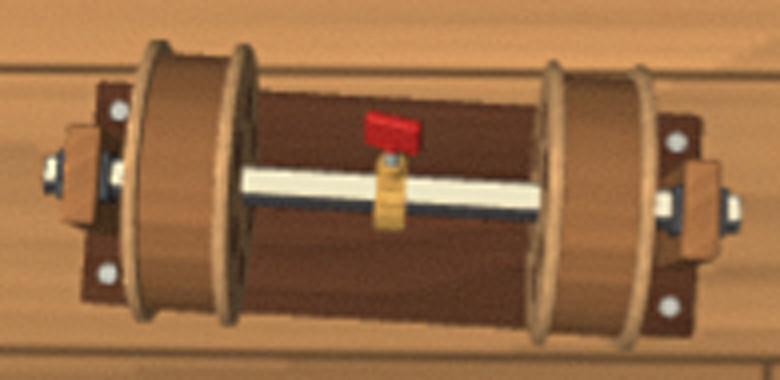

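View pics/scz.png

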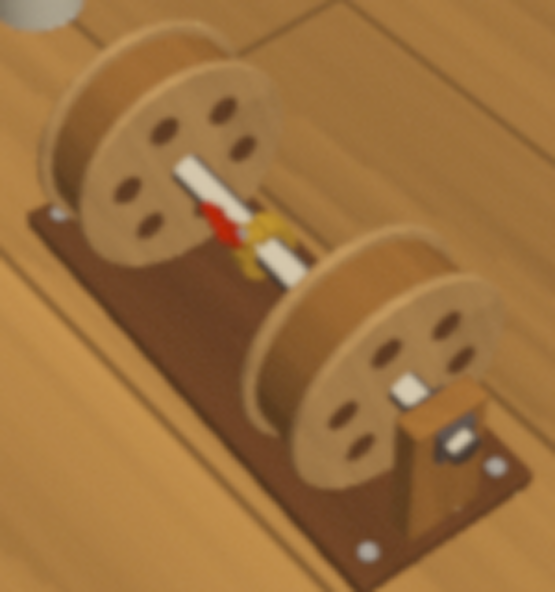

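```bash
cat > h.py <<'E'
import cv2,numpy as np
from cell import observe,camera
np.set_printoptions(precision=4,suppress=True)
def ray(c,px):
    u=cv2.undistortPoints(np.array([[px]],float),c["mtx"],np.array(c["dist_coeffs"]))[0,0]
    T=np.array(c["pose"]);d=T[:3,:3]@np.array([u[0],-u[1],-1]);return T[:3,3],d
def onz(c,px,z):
    o,d=ray(c,px);return o+d*(z-o[2])/d[2]
E
python3 - <<'E'
from h import *
c=camera("top")
im=c["color"]
for z in (.1235,):
  for p in [(300,0),(350,0)]:
    print(im[195:220,p[0]].tolist())
f=lambda u,v:(u/4+225-.375,v/4+160-.375)
for nm,p,z in [("Lend",(46,173),.12),("Rend",(738,213),.12),("collar",(390,200),.125),("wing",(392,132),.16),("padgeL",(244,168),.12),("pedgeR",(538,186),.12),("dedgeL",(245,206),.115),("dedgeR",(535,221),.115)]:
    print(nm,onz(c,f(*p),z))
E
```

```text
[[39, 60, 96], [37, 55, 93], [41, 60, 92], [37, 55, 91], [35, 54, 89], [38, 54, 89], [33, 50, 80], [95, 115, 127], [177, 212, 223], [199, 233, 241], [194, 228, 236], [195, 229, 237], [198, 233, 242], [181, 217, 232], [75, 84, 88], [60, 59, 59], [50, 53, 56], [39, 53, 77], [42, 58, 99], [38, 57, 98], [34, 54, 95], [43, 60, 101], [41, 62, 100], [38, 60, 98], [43, 62, 99]]
[[35, 57, 91], [39, 57, 94], [34, 51, 89], [38, 54, 89], [35, 51, 85], [32, 50, 84], [33, 52, 88], [39, 55, 88], [29, 44, 77], [37, 49, 76], [95, 111, 123], [177, 210, 226], [197, 231, 240], [197, 229, 237], [197, 229, 238], [198, 232, 242], [169, 202, 217], [78, 85, 87], [56, 53, 56], [52, 54, 63], [41, 58, 84], [36, 57, 94], [37, 55, 91], [36, 54, 92], [42, 60, 94]]
Lend [0.5446 0.2246 0.12  ]
Rend [ 0.5246 -0.1972  0.12  ]
collar [0.5298 0.0138 0.125 ]
wing [0.5666 0.0127 0.16  ]
padgeL [0.5489 0.1031 0.12  ]
pedgeR [ 0.5398 -0.0758  0.12  ]
dedgeL [0.5261 0.1026 0.115 ]
dedgeR [ 0.5188 -0.0745  0.115 ]
```

Emit:
play_rows([
  [[-0.5,-0.45,-0.3,0.2,85],[-1,-0.92,-0.6,0.4,85],[-1,-0.92,-0.6,0.863,85],[-1,-0.92,-0.6,0.863,85],[-1,-0.92,-0.6,0.863,85],[-1,-0.92,-0.6,0.863,85],[-1,-0.92,-0.6,0.863,85],[-1,-0.92,-0.6,0.863,85]],
])

```text
clock: 1.2
position: [0.2344, 0.4888, 0.3101]
eef_rot: [-180.0, 0.0, 87.2]
wrist_force: [-0.3, 0.6, -0.4]
gripper_width: 0.0852
```

Emit:
play_rows([
  [[-0.4,0.3,0,0,85],[-0.9,0.64,0,0,85],[-0.92,0.643,0,0,85]],
])

```text
clock: 1.58
position: [0.2959, 0.3914, 0.3102]
eef_rot: [-180.0, 0.1, 87.0]
wrist_force: [0.2, 0.5, -0.6]
gripper_width: 0.0849
```

Emit:
play_rows([
  [[-0.45,0.32,0,0,85],[-0.92,0.643,0,0,85]],
])

```text
clock: 1.82
position: [0.3547, 0.2991, 0.3104]
eef_rot: [180.0, -0.0, 87.5]
wrist_force: [1.3, -0.7, -0.4]
gripper_width: 0.085
```

Emit:
play_rows([
  [[-0.45,0.32,0,0,85],[-0.92,0.643,0,0,85]],
])

```text
clock: 2.08
position: [0.415, 0.2037, 0.3105]
eef_rot: [180.0, -0.0, 87.4]
wrist_force: [0.3, 0.7, 0.4]
gripper_width: 0.0853
```

Emit:
play_rows([
  [[-0.45,0.32,0,0,85],[-0.92,0.643,0,0,85]],
])

```text
clock: 2.33
position: [0.4752, 0.1087, 0.3104]
eef_rot: [180.0, -0.0, 87.4]
wrist_force: [0.9, -0.6, 0.1]
gripper_width: 0.0853
```

Emit:
play_rows([
  [[-0.45,0.32,0,0,85],[-0.92,0.643,0,0,85],[-0.92,0.643,0,0,85],[-0.92,0.643,0,0,85]],
])

```text
clock: 2.82
position: [0.5337, 0.0154, 0.3099]
eef_rot: [-179.9, -0.1, 87.3]
wrist_force: [-0.4, 0.6, 0.0]
gripper_width: 0.0851
```

```bash
python3 - <<'E'
from h import *
c=camera("wrist");cv2.imwrite("pics/w1.png",c["color"]);print(c["pose"])
c=camera("top");cv2.imwrite("pics/t1.png",c["color"])
s=observe();print(s["clock"],s["position"],s["eef_rot"],s["qpos"])
E
```

```text
[[ 0.999   0.0432  0.0151  0.5375]
 [-0.0457  0.9575  0.2848  0.0884]
 [-0.0022 -0.2852  0.9585  0.4333]
 [ 0.      0.      0.      1.    ]]
2.925 [0.5333 0.0161 0.3101] [-179.9361   -0.0332   87.4314] [-10.2951  19.2082  90.8665   0.0258  69.9931  -7.7354]
```

View pics/w1.png

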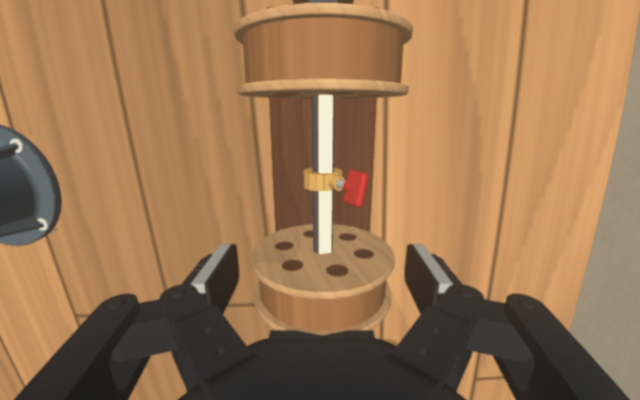

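```bash
python3 - <<'E'
from h import *
im=cv2.imread("pics/w1.png")
cv2.imwrite("pics/w1z.png",cv2.resize(im[85:260,260:400],None,fx=4.2,fy=4.2,interpolation=cv2.INTER_CUBIC)[:600])
g=im.astype(int)
for r in (110,130,150,210,230): print(r,[tuple(x) for x in g[r,308:338].tolist()])
E
```

```text
110 [(57, 82, 120), (58, 83, 123), (59, 82, 120), (62, 81, 112), (63, 76, 93), (70, 78, 87), (77, 84, 91), (78, 85, 94), (82, 90, 97), (98, 111, 119), (147, 173, 184), (198, 231, 239), (216, 241, 247), (217, 241, 246), (215, 240, 246), (215, 240, 246), (215, 240, 246), (215, 240, 246), (216, 241, 246), (215, 240, 246), (216, 240, 246), (217, 241, 246), (214, 240, 246), (202, 233, 241), (169, 201, 212), (113, 133, 144), (67, 83, 105), (57, 78, 112), (58, 80, 116), (55, 78, 114)]
130 [(59, 81, 120), (59, 82, 121), (61, 83, 122), (61, 80, 111), (66, 77, 95), (69, 77, 85), (74, 81, 89), (79, 86, 94), (79, 88, 94), (98, 110, 118), (147, 173, 185), (198, 231, 239), (215, 241, 247), (217, 241, 246), (217, 240, 246), (217, 241, 246), (215, 240, 246), (218, 241, 246), (216, 240, 246), (217, 241, 246), (217, 241, 246), (216, 240, 246), (214, 240, 246), (197, 230, 237), (153, 182, 191), (98, 114, 127), (62, 80, 106), (57, 78, 113), (58, 80, 117), (57, 79, 114)]
150 [(58, 81, 118), (59, 82, 122), (58, 81, 119), (58, 79, 110), (62, 75, 94), (68, 77, 86), (75, 82, 90), (76, 83, 91), (81, 88, 96), 
[... 617 characters left out ...]
217, 240, 246), (216, 240, 246), (216, 240, 246), (217, 240, 246), (216, 240, 246), (203, 233, 240), (165, 195, 207), (107, 126, 138), (63, 79, 103), (53, 73, 106), (54, 75, 110), (54, 75, 108), (55, 76, 107)]
230 [(75, 108, 141), (71, 101, 133), (71, 102, 133), (71, 100, 132), (69, 93, 120), (67, 81, 97), (70, 78, 88), (74, 83, 90), (78, 86, 93), (91, 101, 109), (131, 150, 161), (180, 212, 224), (209, 236, 243), (217, 241, 246), (217, 240, 246), (216, 240, 246), (215, 240, 246), (216, 240, 246), (216, 240, 246), (216, 240, 246), (216, 240, 246), (215, 240, 246), (196, 228, 236), (154, 181, 194), (103, 127, 145), (88, 123, 155), (92, 130, 167), (92, 131, 169), (91, 130, 167), (90, 130, 166)]
```

View pics/w1z.png

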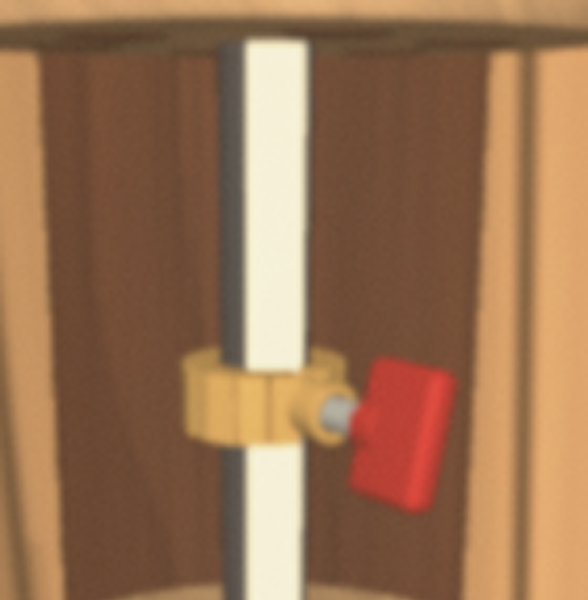

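```bash
python3 - <<'E'
from h import *
from scipy.optimize import least_squares
c=camera("wrist");P=np.array(c["pose"])
g=c["color"].astype(float)
cx=lambda y,a,k:y
rows=list(range(105,165,5))+list(range(205,232,5))
L,M,R=[],[],[]
def cross(p,lo,hi,val):
    for i in range(lo,hi):
        if (p[i]-val)*(p[i+1]-val)<=0:return i+(p[i]-val)/(p[i]-p[i+1])
obs=[]
sd=np.array([np.sin(np.radians(2.6)),np.cos(np.radians(2.6)),0])
for r in rows:
    G=g[r,:,1];S=g[r,:,2]-g[r,:,0]  # saturation-like: bg ~60, steel ~16
    bg=S[305:310].mean();l=cross(S,308,316,(bg+17)/2)
    m=cross(G,314,322,(88+241)/2);rr=cross(G,328,336,(85+241)/2)
    obs.append((r,l,m,rr))
obs=np.array(obs,float);print(obs)
def lines(yaw):
    e=np.array([np.cos(yaw),-np.sin(yaw),0]);out=[]
    o3=P[:3,3]-np.array([.534,.014,.115])
    for r,l,m,rr in obs:
        row=[]
        for u in (l,m,rr):
            o,d=ray(c,(u,r));row.append((o3@e,o3[2],d@e,d[2]))
        out.append(row)
    return np.array(out)
def res(p):
    yaw,x0,f=p;q=lines(yaw);out=[]
    ox,oz,dx,dz=[q[:,:,i] for i in range(4)]
    n=np.hypot(dx,dz)
    dist=lambda k,px,pz:((px-ox[:,k])*dz[:,k]-(pz-oz[:,k])*dx[:,k])/n[:,k]
    dz_=dist(0,x0,0)
    r1=abs(dz_)-.012
    h=np.arccos(8.5/12)*1.0
    a1,a2=f-h,f+h   # f: lean toward +x
    r2=dist(1,x0+.012*np.sin(a1),.012*np.cos(a1)); r3=dist(2,x0+.012*np.sin(a2),.012*np.cos(a2))
    return np.r_[r1,r2,r3]*1e3
s=least_squares(res,[.047,0,.3]);print(s.x,np.degrees(s.x[0]),s.cost);print(s.fun.reshape(3,-1))
E
```

```text
[[105.     311.7333 318.379  333.    ]
 [110.     311.6857 318.3889 333.    ]
 [115.     311.9647 318.379  332.8356]
 [120.     311.9389 318.379  332.8356]
 [125.     311.9125 318.379  332.8592]
 [130.     311.9471 318.3571 332.7857]
 [135.     311.9529 318.3828 332.5714]
 [140.     312.0333 318.3468 332.5672]
 [145.     312.0353 318.379  332.5362]
 [150.     312.2333 318.379  332.4714]
 [155.     312.3278 318.379  332.2727]
 [160.     312.3111 318.379  332.2687]
 [205.     312.515  318.379  331.8714]
 [210.     312.5105 318.3672 331.5821]
 [215.     312.4381 318.3672 331.5652]
 [220.     312.5722 318.373  331.5522]
 [225.     312.7435 318.3583 331.6   ]
 [230.     312.645  318.3689 331.3158]]
[0.0463 0.0005 0.3641] 2.6539866330647213 2.0453306296687552
[[-0.1047 -0.0217 -0.2877 -0.2276 -0.1662 -0.17   -0.1424 -0.1959 -0.1632
  -0.3469 -0.4169 -0.3632 -0.2553 -0.2093 -0.0822 -0.1989 -0.361  -0.2004]
 [ 0.1883  0.1969  0.1851  0.1833  0.1814  0.1564  0.1813  0.1409  0.1727
   0.1703  0.1677  0.1651  0.1355  0.1181  0.114   0.1164  0.095   0.1026]
 [-0.3936 -0.3289 -0.4369 -0.3712 -0.2795 -0.2905 -0.4527 -0.3891 -0.3536
  -0.3544 -0.5016 -0.4356 -0.2111 -0.4672 -0.4084 -0.344  -0.2071 -0.4614]]
```

```bash
python3 - <<'E'
from h import *
W=camera("wrist");c=W["color"].astype(int)
m=((c[...,2]>150)&(c[...,1]<90)&(c[...,0]<90)).astype(np.uint8);m[240:]=0
ys,xs=np.nonzero(m);print("wing px",xs.mean(),ys.mean(),len(xs),xs.min(),xs.max(),ys.min(),ys.max())
A=np.array([.5345,.014,.115]);s=np.array([np.sin(.0463),np.cos(.0463),0]);e=np.array([np.cos(.0463),-np.sin(.0463),0])
for z in(.155,.16,.165):
    p=onz(W,(xs.mean(),ys.mean()),z)-A;print(z,p@e,p@s,np.arctan2(p@e,p[2]),np.hypot(p@e,p[2]))
# scene triangulation
S=camera("scene");k=S["color"].astype(int)
m=((k[...,2]>130)&(k[...,1]<70)&(k[...,0]<70)).astype(np.uint8);m[260:]=0;m[:,:260]=0;m[:,360:]=0
y2,x2=np.nonzero(m);print(x2.mean(),y2.mean(),len(x2))
o1,d1=ray(W,(xs.mean(),ys.mean()));o2,d2=ray(S,(x2.mean(),y2.mean()))
t=np.linalg.lstsq(np.c_[d1,-d2],o2-o1,rcond=None)[0];p1=o1+d1*t[0];p2=o2+d2*t[1];print(p1,p2)
p=p1-A;print(p@e,p@s,np.arctan2(p@e,p[2]),np.hypot(p@e,p[2]))
# collar brass
h=((c[...,2]>170)&(c[...,0]<110)&(c[...,1]>120)).astype(np.uint8);h[:165]=0;h[195:]=0;h[:,:295]=0;h[:,350:]=0
for px in [(315,180),(323,191),(323,172)]:
    p=onz(W,px,.135)-A;print(px,p@e,p@s)
E
```

```text
wing px 355.4977843426883 188.01477104874445 677 343 368 171 206
0.155 0.03314717379239603 -3.182962574432499e-05 0.691985365967558 0.05194935158809303
0.16 0.032533769693741554 0.0013189345703364106 0.6259780528174121 0.05552878686308043
0.165 0.03192036559508708 0.0026696987664171184 0.5681824873770064 0.05932039901858396
299.3225806451613 200.82258064516128 62
[0.5673 0.0132 0.1577] [0.5671 0.0135 0.1576]
0.032817458608483174 0.0006942292093865677 0.6554137910186637 0.05384436404626289
(315, 180) -0.008073760128604614 0.003311325587596197
(323, 191) 0.0005389662918475007 -0.00889134680207826
(323, 172) 0.0004499724298215874 0.012061770397900032
```

Emit:
play_rows([
  [[-0.02,0.26,0.5,0,85],[-0.02,0.26,1,0,85],[-0.02,0.26,1,0,85]],
], newtons=40)

```text
clock: 3.45
position: [0.557, 0.0125, 0.2071]
eef_rot: [-179.4, -0.1, 87.4]
wrist_force: [-0.1, 0.1, -0.2]
gripper_width: 0.0849
```

Emit:
play_rows([
  [[0,0,0.35,0,85],[0,0,0.35,0,60],[0,0,0.35,0,45],[0,0,0.35,0,40],[0,0,0.35,0,40],[0,0,0.35,0,40]],
])

```text
clock: 4.2
position: [0.5603, 0.0112, 0.1759]
eef_rot: [179.9, 0.0, 87.3]
wrist_force: [0.5, -0.1, -0.6]
gripper_width: 0.0397
```

```bash
python3 - <<'E'
from h import *
c=camera("wrist");cv2.imwrite("pics/w2.png",c["color"])
s=observe();print(s["clock"],s["position"],s["eef_rot"],s["wrist_force"],s["gripper_width"])
E
```

```text
4.25 [0.5602 0.0112 0.1757] [179.9673   0.0055  87.3278] [-0.1799  0.8289 -0.3701] 0.040070308454572746
```

View pics/w2.png

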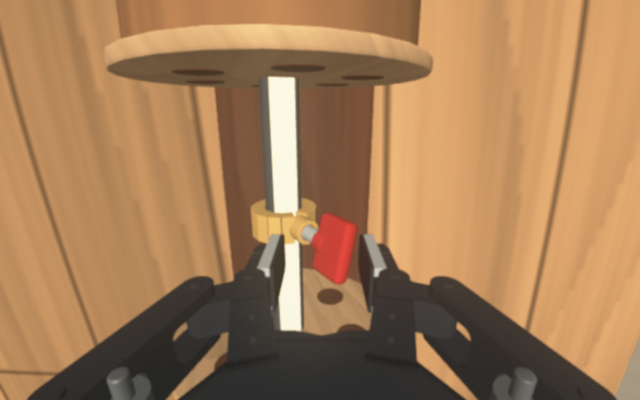

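Emit:
play_rows([
  [[0.025,-0.03,0,0,30],[0.025,-0.06,0,0,20],[0.025,-0.075,0,0,17],[0.025,-0.075,0,0,17],[0.025,-0.075,0,0,17]],
])

```text
clock: 4.88
position: [0.5574, 0.0133, 0.1784]
eef_rot: [179.3, 0.1, 87.3]
wrist_force: [3.2, -0.4, 10.4]
gripper_width: 0.0174
```

```bash
cat > look.py <<'E'
from h import *
import sys
n=sys.argv[1]
W=camera("wrist");cv2.imwrite(f"pics/{n}.png",W["color"])
S=camera("scene");T=camera("top")
s=observe();print(s["clock"],s["position"],s["eef_rot"],s["wrist_force"],s["ft_torque"],s["gripper_width"],s["qpos"][5])
E
python3 look.py w3
```

```text
5.025 [0.5574 0.0133 0.1785] [179.3181   0.0716  87.2775] [ 3.8206 -0.1258 10.2474] [-0.1205 -0.5004 -0.142 ] 0.017319495584552428 -7.419263113381753
```

View pics/w3.png

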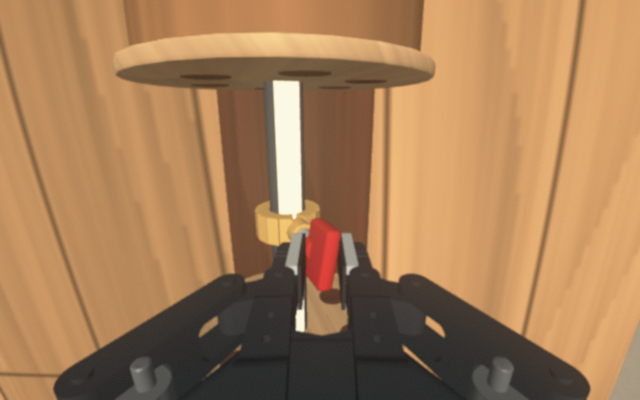

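Emit:
play_rows([
  [[0,0,-0.05,0,17],[0,0,-0.1,0,17],[0,0,-0.1,0,17],[0,0,-0.1,0,17]],
])

```text
clock: 5.52
position: [0.5523, 0.0143, 0.185]
eef_rot: [-179.9, -0.0, 87.3]
wrist_force: [0.9, -0.1, 0.9]
gripper_width: 0.0172
```

```bash
python3 look.py w4
```

```text
5.675 [0.5524 0.0143 0.185 ] [-179.9486   -0.012    87.3364] [-0.1256 -0.6303 -0.2077] [ 0.0354  0.0069 -0.004 ] 0.016948108488252893 -7.45122044251413
```

View pics/w4.png

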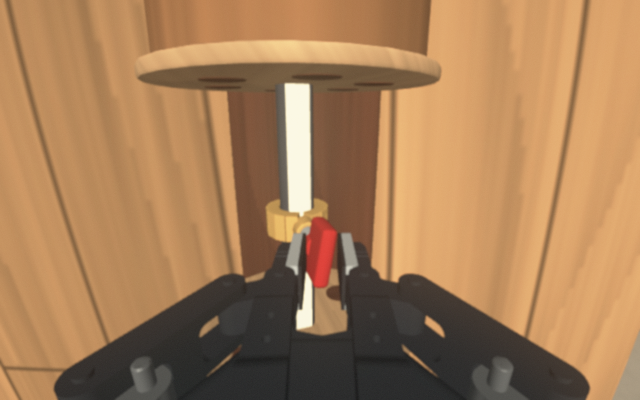

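Emit:
play_rows([
  [[0,0,0,0.0,14],[0,0,0,0.11,14],[0,0,0,0.22,14],[0,0,0,0.33,14],[0,0,0,0.44,14],[0,0,0,0.5,14],[0,0,0,0.5,14]],
])

```text
clock: 6.55
position: [0.5534, 0.0142, 0.1857]
eef_rot: [179.9, -0.1, 42.4]
wrist_force: [1.3, 1.5, 2.1]
gripper_width: 0.0139
```

```bash
python3 look.py w5
```

```text
6.7 [0.5533 0.0142 0.1856] [179.9478  -0.0608  42.4006] [1.6558 0.9394 2.6784] [ 0.1282 -0.225   0.1073] 0.014285601950423119 37.477786025910135
```

View pics/w5.png

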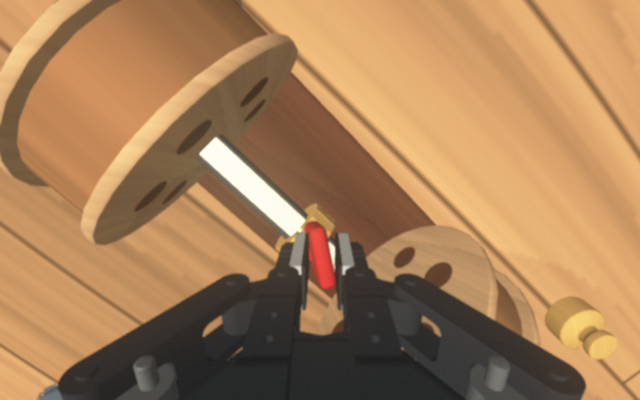

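Emit:
play_rows([
  [[0,0,0,0.11,13],[0,0,0,0.22,12],[0,0,0,0.33,12],[0,0,0,0.44,11],[0,0,0,0.5,11],[0,0,0,0.5,11],[0,0,0,0.5,11]],
])

```text
clock: 7.58
position: [0.5526, 0.0134, 0.1854]
eef_rot: [179.9, 0.0, -2.6]
wrist_force: [-0.1, -4.8, 3.0]
gripper_width: 0.011
```

```bash
python3 look.py w6
```

```text
7.725 [0.5526 0.0135 0.1854] [179.9326   0.0133  -2.6066] [-1.8861 -3.9156  3.2805] [-0.7456  0.0975  0.0934] 0.011289121649663463 82.50363462760748
```

View pics/w6.png

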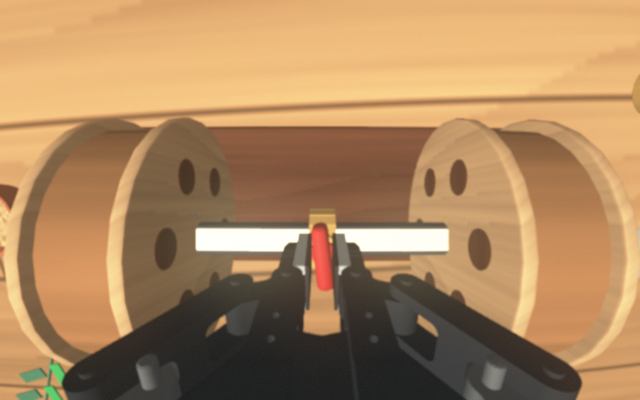

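Emit:
play_rows([
  [[0,0,0,0,8],[0,0,0,0,8],[0,0,0,0.1,8],[0,0,0,0.2,8],[0,0,0,0.2,8]],
], newtons=30)

```text
clock: 8.35
position: [0.5524, 0.0126, 0.1856]
eef_rot: [179.8, -0.0, -20.6]
wrist_force: [-1.6, -7.3, 5.0]
gripper_width: 0.0089
```

```bash
python3 look.py w7
```

```text
8.5 [0.5524 0.0126 0.1856] [179.8015  -0.0134 -20.5623] [-0.998  -7.6962  4.1361] [-1.5324  0.4153  0.0617] 0.008556896036793207 100.52236245218923
```

View pics/w7.png

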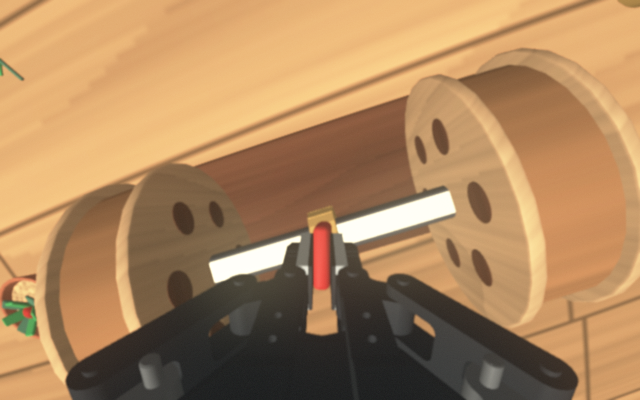

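Emit:
play_rows([
  [[0,0,0,0.08,10.5],[0,0,0,0.16,10.5],[0,0,0,0.24,10.5],[0,0,0,0.32,10.5],[0,0,0,0.32,10.5]],
], newtons=60)

```text
clock: 9.12
position: [0.5527, 0.0122, 0.1858]
eef_rot: [179.8, -0.2, -49.4]
wrist_force: [-2.0, -8.2, 4.5]
gripper_width: 0.0109
```

```bash
python3 look.py w8
```

```text
9.275 [0.5527 0.0122 0.1858] [179.8437  -0.156  -49.3601] [-2.1918 -8.2558  5.2   ] [-1.5256  0.3152  0.1013] 0.0101217586408068 129.31263720221634
```

View pics/w8.png

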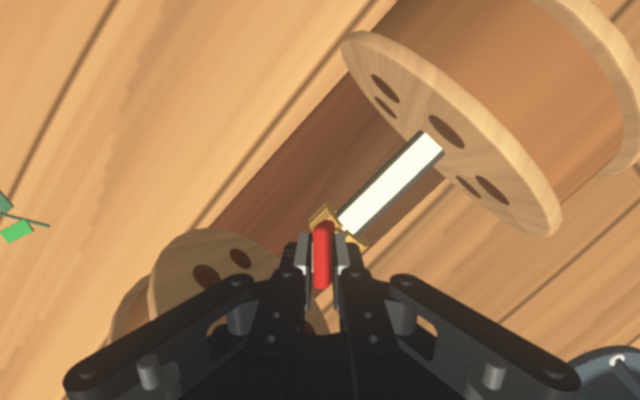

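Emit:
play_rows([
  [[0,0,0,0.06,10.5],[0,0,0,0.12,10.5],[0,0,0,0.12,10.5]],
])

```text
clock: 9.65
position: [0.5528, 0.0119, 0.1858]
eef_rot: [179.9, -0.2, -60.1]
wrist_force: [-1.6, -9.5, 6.4]
gripper_width: 0.0107
```

```bash
python3 look.py w9
```

```text
9.8 [0.5528 0.0119 0.1858] [179.8583  -0.2457 -60.056 ] [-0.4671 -8.4531  4.6138] [-1.6835  0.3022  0.4391] 0.01036275433377128 140.05280252497812
```

Emit:
play_rows([
  [[0,0,0,0.05,10],[0,0,0,0.1,10],[0,0,0,0.1,10]],
])

```text
clock: 10.18
position: [0.5529, 0.0116, 0.1861]
eef_rot: [179.9, -0.3, -68.9]
wrist_force: [-1.5, -9.1, 6.0]
gripper_width: 0.0106
```

```bash
python3 look.py w10
```

```text
10.325 [0.5529 0.0116 0.186 ] [179.8855  -0.3418 -68.8864] [ -0.9311 -10.4411   5.4935] [-1.8108  0.3563  1.0127] 0.010908801730307295 148.94739642513156
```

View pics/w10.png

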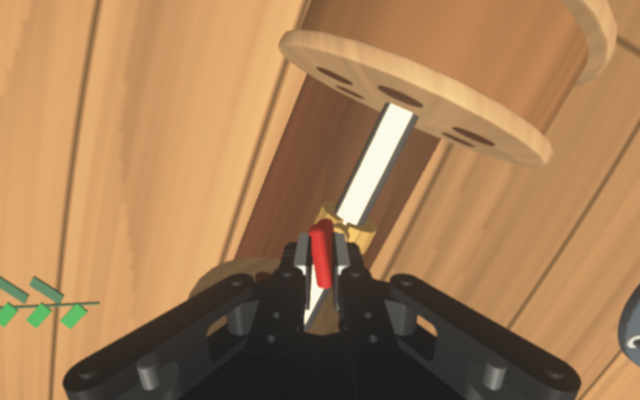

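Emit:
play_rows([
  [[0,0,0,0.1,14],[0,0,0,0.1,25],[0,0,0,0.1,40],[0,0,0,0.1,40],[0,0,-0.5,0,40],[0,0,-1,0,40],[0,0,-1,0,40]],
])

```text
clock: 11.2
position: [0.5553, 0.0142, 0.2894]
eef_rot: [-179.5, -0.2, -69.2]
wrist_force: [0.7, 0.7, -0.7]
gripper_width: 0.04
```

```bash
python3 look.py w11
```

```text
11.35 [0.5518 0.0145 0.2843] [179.8926   0.0872 -69.2542] [-0.5602  0.1152 -0.6425] [ 0.001  -0.0022 -0.0745] 0.040163612410838115 149.14370373767778
```

View pics/w11.png

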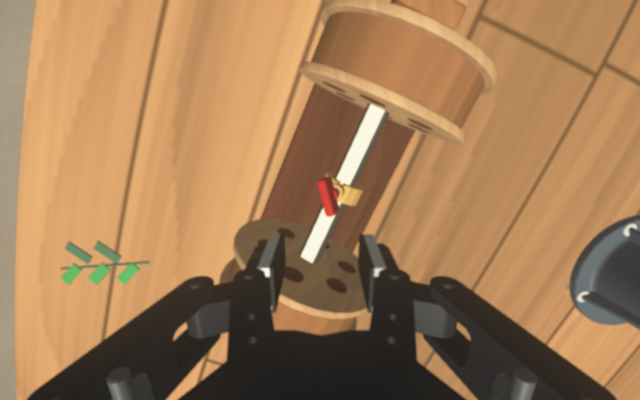

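```bash
python3 - <<'E'
from h import *
im=cv2.imread("pics/w11.png")
cv2.imwrite("pics/w11z.png",cv2.resize(im[150:240,290:390],None,fx=6,fy=6,interpolation=cv2.INTER_CUBIC))
E
```

View pics/w11z.png

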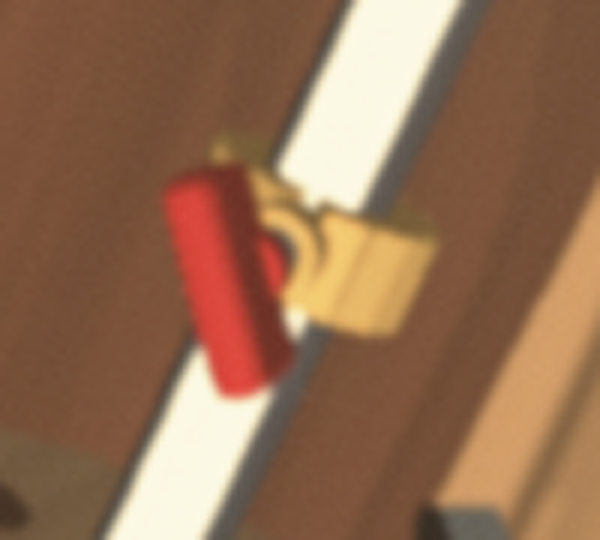

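```bash
python3 - <<'E'
from h import *
W=camera("wrist")
f=lambda u,v:(290+u/6-.4,150+v/6-.4)
s=np.array([np.sin(.0463),np.cos(.0463),0]);e=np.array([np.cos(.0463),-np.sin(.0463),0]);A=np.array([.5345,.0145,.115])
a=.34
ep=e*np.cos(a)-np.array([0,0,np.sin(a)]);n=e*np.sin(a)+np.array([0,0,np.cos(a)])
def onplane(px,r):
    o,d=ray(W,px);t=(r-(o-A)@n)/(d@n);p=o+d*t-A;return np.array([p@s,p@ep])
for nm,p,q in[("L",(165,205),(218,385)),("R",(207,178),(258,388))]:
    P,Q=onplane(f(*p),.066),onplane(f(*q),.066);d=P-Q
    print(nm,P*1e3,Q*1e3,np.hypot(*d),np.arctan2(d[1],d[0])) 
E
```

```text
L [-9.8487  4.0116] [  9.6658 -13.4945] 0.02621604537958946 2.4103940389930303
R [-15.982    0.1155] [  7.277  -18.7804] 0.029967209001142994 2.4593282177160876
```

```bash
python3 - <<'E'
from h import *
W=camera("wrist");im=W["color"];cv2.imwrite("pics/w12.png",im)
cv2.imwrite("pics/w12z.png",cv2.resize(im[150:240,290:390],None,fx=6,fy=6,interpolation=cv2.INTER_CUBIC))
c=im.astype(int);m=((c[...,2]>120)&(c[...,1]<80)&(c[...,0]<80));m[240:]=0
ys,xs=np.nonzero(m);print(xs.mean(),ys.mean(),len(xs))
S=camera("scene");k=S["color"].astype(int)
m=((k[...,2]>130)&(k[...,1]<70)&(k[...,0]<70));m[260:]=0;m[:,:260]=0;m[:,360:]=0
y2,x2=np.nonzero(m);print(x2.mean(),y2.mean(),len(x2))
o1,d1=ray(W,(xs.mean(),ys.mean()))
A=np.array([.5345,.0145,.115]);s=np.array([np.sin(.0463),np.cos(.0463),0]);e=np.array([np.cos(.0463),-np.sin(.0463),0])
if len(x2):
    o2,d2=ray(S,(x2.mean(),y2.mean()))
    t=np.linalg.lstsq(np.c_[d1,-d2],o2-o1,rcond=None)[0];p1=o1+d1*t[0];p2=o2+d2*t[1];print(p1,p2)
    p=p1-A;print(p@e,p@s,np.arctan2(p@e,p[2]),np.hypot(p@e,p[2]))
for z in (.166,.17):
    p=onz(W,(xs.mean(),ys.mean()),z)-A;print(p@e,p@s,np.arctan2(p@e,p[2]),np.hypot(p@e,p[2]))
print(observe()["position"])
cv2.imwrite("pics/s12z.png",cv2.resize(S["color"][140:300,240:390],None,fx=3.7,fy=3.7,interpolation=cv2.INTER_CUBIC))
E
```

```text
320.83369330453564 194.2548596112311 463
305.2456140350877 194.78947368421052 57
[0.5524 0.0132 0.1669] [0.5492 0.0147 0.1676]
0.017954554876236362 -0.0004327811569672504 0.3333187554594372 0.054876533769134386
0.017852083388856667 -0.00019898197038363367 0.33671121158409933 0.0540342195402385
0.01833079711272938 -0.00129121632854374 0.3217090520308241 0.05797428846297338
[0.5518 0.0144 0.2836]
```

View pics/w12z.png

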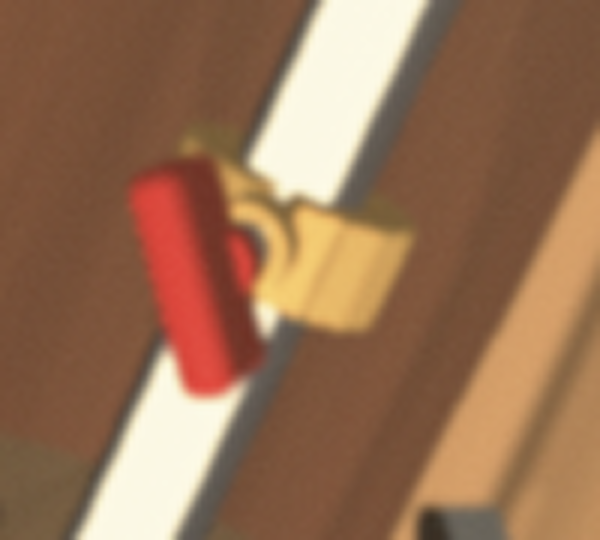

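View pics/s12z.png

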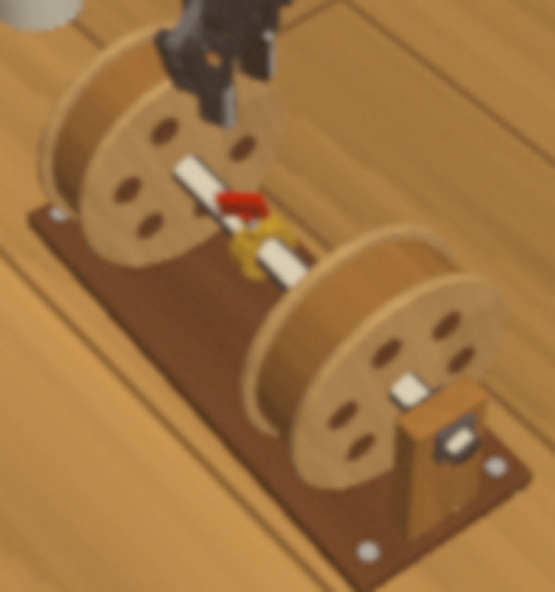

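```bash
python3 - <<'E'
from h import *
W=camera("wrist")
f=lambda u,v:(290+u/6-.4,150+v/6-.4)
s=np.array([np.sin(.0463),np.cos(.0463),0]);e=np.array([np.cos(.0463),-np.sin(.0463),0]);A=np.array([.5345,.0145,.115])
a=.33
ep=e*np.cos(a)-np.array([0,0,np.sin(a)]);n=e*np.sin(a)+np.array([0,0,np.cos(a)])
def onplane(px,r):
    o,d=ray(W,px);t=(r-(o-A)@n)/(d@n);p=o+d*t-A;return np.array([p@s,p@ep])
for nm,p,q in[("L",(130,190),(183,385)),("R",(190,165),(237,385)),("bottomdark",(210,160),(265,355))]:
    P,Q=onplane(f(*p),.066),onplane(f(*q),.066);d=P-Q
    print(nm,P*1e3,Q*1e3,np.hypot(*d),np.arctan2(d[1],d[0]))
E
```

```text
L [-9.8386  9.9888] [11.7398 -8.3637] 0.028327413095986718 2.4368088461568447
R [-16.8696   3.5954] [  7.9915 -15.2983] 0.031225763904146386 2.4917407435334415
bottomdark [-18.7579   1.3104] [  2.2406 -17.0522] 0.027894833539245687 2.4230622863720366
```

```bash
python3 - <<'E'
from cell import observe,close_job
s=observe();print(s["clock"],s["wrist_force"]);print(close_job())
E
```

```text
11.55 [ 0.39775451 -0.42992327  0.73363918]
the job is handed in; nothing more can be done
None
```

I turned the collar until its screw faced the flat, drove the wing screw clockwise until it stopped hard, let go and backed off about 100 mm above it. The job was handed in at about 11.6 s; it gives no verdict.

- **Flat:** the strip's edges gave a lean of about 0.36 rad to the far side, slightly past the stated 0.35 limit. I aimed for 0.33–0.34.
- **Collar:** after release, the collar stood at about -0.33 rad, from the wing's position in the wrist and scene views. The two views' rays missed each other by 3–4 mm. It started at about -0.66.
- **Screw:** turning torque stayed near 0.1 N m until the wing was past roughly 2.3 rad, then climbed to 1.0 N m at the stop. After release, three edges of the wing gave 2.42, 2.44 and 2.49 rad, against 2.45 expected at mid-flat.
- **Problems on the way:** the first push on the wing jammed it between the fingers at about 10 N. Raising the tool 10 mm freed it. An earlier screw and collar estimate disagreed because its picture was taken while the arm was still settling, so I measured again.
- **Not checked:** I did not read the pin's force or rock the collar to feel for square; tightness is inferred from the torque and the angle. I did not re-measure the mug, the succulent or the weight, but the tool's path stayed well clear of all three.

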